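Lock the fine blade grid into the chip cutter

ROBOT

A 7-joint arm with a two-finger parallel gripper is mounted at the origin on a cart in front of the work surface, level with it; the furniture and walls round the work are solid. World frame = base frame: x ahead of the robot, y to its left, z up, the work surface at z = 0. Lengths are in m, angles in rad, forces in N, time in s.
With the tool pointing down it reaches from about 0.35 to 0.9 m from the base axis. Payload 8.1 kg.
Tool frame: the origin (TCP) lies at the very end of the fingers, on their centre line; the grasp point (between the pads) lies 19 mm behind it (env.grip_depth is the distance from the TCP to the grasp point, in m); z points along the fingers, y is the line along which they close (so a half turn about z gives the same grasp; the last joint's range is limited). The gripper opens to 92 mm and grips with 3 to 60 N. Pads are 19 mm wide; open, the fingers measure 130 mm over their backs; the gripper's body (75 mm by 190 mm) begins 47 mm behind the grasp point.
Start: joints at [1.07, 0.434, 0.025, 1.573, -0.012, 1.134, -0.075], TCP at [0.242, -0.576, 0.227] pointing down, gripper open.
Joint ranges: [-2.62, 2.62], [-0.44, 2.09], [-1.27, 1.32], [0.08, 2.57], [-1.32, 4.46], [0.12, 2], [-2.74, 2.74]. Speed limits (rad/s): [2.22, 2.22, 3.01, 3.01, 3.14, 3.14, 3.14].

INTERFACE

Orientations are given as a rotation vector (axis times angle).
In Python, from cell import sensors, capture, env gives the robot as it stands.
- The arm moves only by the tool move_arm, never from a script. Its argument "series" is a list of rows, each a list of 3 entries, a list of its own where there are three numbers: the shift along the world's x, y, z in cm, then the turn, a rotation vector about the world's x, y, z in degrees, then the closure, from 0 (fully open) to 1 (shut). A call has 1 to 5 rows; each row is the pose to reach, as a shift and turn from the pose commanded when the call began; what a row does not reach only later rows make up. A row lasts 1/10 s, in which the tool goes at most 50 mm and 8.59 degrees, less where a joint would pass 70% of its speed; a pose out of reach is approached as far as the arm can. A call with a gripper value outside its range is refused whole. The fingers move at their own pace and stop on an object; the grip force is fixed at half the most. Time passes only in rows, so rows that repeat a pose let the fingers close. It gives the time, the measured TCP pose, the force, the opening and the grip force at its end, in the units of the state.
- sensors.observe(): the state, without advancing time (a new reading comes with each control period).
- capture(name): name is "scene" or "top" or "wrist"; returns a dict with "frame" (384x512x3 uint8, blue, green, red), "depth" (384x512 float32, m along the optical axis (not along the pixel's ray), 0 where there is no reading), "fov_y" (degrees; the focal length in pixels is half the picture's height over the tangent of half this angle, whatever the lens; pixels are square), "cx", "cy" (the principal point, pixels), "T" (4x4, takes a point from camera to world coordinates); the wrist camera has in their place "hand_eye" (4x4, takes a point from camera to tool coordinates, whose origin is the TCP and whose axes are the flange's). Camera axes: x right, y up, looking along -z (the intrinsics and any distortion apply to the point x, -y, -z); pixel columns grow to the right and rows downward; lengths in m; the calibration is good to about 2 mm. The wrist camera is an equidistant fisheye: a pixel r from the principal point sees the ray r / f radians off the axis. A picture is of the moment at which its call begins: read the wrist's pose just before it.
- env.finish_job(): hands the job in; it is judged then, once.
The state is a dict: "t": time; "joint_pos": joint angles; "qd": joint speeds; "joint_torque": joint torques, N m; "tcp_pos": TCP position; "eef_rot": TCP orientation; "contact_force": force on the tool from outside, world axes, zero at the start; "ft_torque": the same for the moment, N m; "gripper_width": opening from 0.0 (shut) to 1.0 (fully open); "grasp_force": force on a finger pad.
Only numpy, scipy, OpenCV 4.12 (cv2) and the standard library are available. Lean on these libraries where they do the work, as an engineer would, in place of code of your own. Each camera call takes 0.05 s, during which the arm holds its last target. There are 200 camera calls.

TASK

Set up the chip cutter for thin chips: take the blue-topped fine blade grid from the rack, lower it fully home into the cutter's blade slot, and then push the red lock lever round over it until the lever is firmly home against its rubber stop, without straining the stop. Leave the other things where they are.

Things in the scene. Friction and masses are not known exactly. Their poses are not given: they have to be found in the camera images.
- chip_cutter: Aluminium bench chip cutter, fixed. Origin on the worktop under the middle of its blade slot; x runs along the trough away from the outlet, y across, z up. Behind the slot (+x) lies an open trough 129 mm high, 98 mm wide, its pusher 130 mm back, 138 mm high; a handle stands 260 to 330 mm back, up to 300 mm high. A small outlet lip reaches 37 mm in front (-x)
- blade_slot (a point): Where the middle of a seated grid lies: 106 mm above the worktop; axes as the cutter. The slot is an upright channel in the plane x = 0 between two posts, end walls at y = -57 and 57 mm, 15 mm wide along x, open above with a flared mouth at z = 137 mm, sill at z = 50 mm. Between y = -44 and 44 mm it is open to front and back. A pillar beside it at y = -61 to -81 mm carries the lever
- fine_grid_mid (a point): Middle of the fine grid (wanted): upright steel frame 12 mm thick (its x), 110 wide (y), 112 tall (z), blades 9 mm apart, solid blue top bar 18 mm tall. 0.25 to 0.4 kg. Stands in the rack, lower edge 10 mm up. Grasp the top bar at its middle across the 12 mm. Goes into the cutter either way round; seated, its top is 162 mm above the worktop
- coarse_grid_mid (a point): Middle of the coarse grid (not wanted, stays in the rack): same frame, fewer blades, yellow top bar, in the rack's other slot, 84 mm away
- grid_rack: White plastic rack, fixed, 160 (x) by 140 (y) by 61 mm, origin under its middle on the worktop. Slots across y at x = -42 and 42 mm, 15 mm wide, guiding only the ends of the grids (beyond y = -44 and 44 mm)
- lock_lever (a joint): Lever angle, rad, growing counter-clockwise seen from above. At 0 the red grip points to the cutter's -x and the slot is clear (starts at 0 to 0.25). Turning swings the grip towards the cutter's -y and the steel nose, beyond the pivot, over the seated grid; a grid over 1 mm too high blocks it. It meets the stop somewhere from 1.31 to 1.83, differently each time
- lever_pivot (a point): Point on the lever's upright pivot axis, 168 mm above the worktop, 72 mm to the cutter's -y from the slot's middle; fixed to the cutter. The lever stays where it is left. It turns with a drag of 3 to 4 N at the grip, rising from about 1.1 rad on to a steady 4 to 6 N as the nose rides on the grid
- lever_grip (a point): Middle of the lever's red grip, 100 mm from the pivot. The round grip is 17 mm thick, 62 to 136 mm from the pivot, 160 to 177 mm above the worktop; nearer the pivot the lever is a steel bar 12 mm wide
- stop_bracket: Bracket on the cutter with a stop screw whose rubber tip meets the lever's bar 50 mm from the pivot. The pose (same as the cutter's) does not tell how far the screw stands out: it is set anew each time. The tip yields 1 mm per 8 N. A push of 9 to 11 N at the grip (drag included) is firm; over 13 N strains the stop. The lever stays pressed on it when let go
- chip_bowl: Dark blue bowl, 154 mm across, 53 mm high, loose, in front of the outlet; origin under its middle
- tumbler: Brushed steel tumbler, 70 mm across, 120 mm high, loose, beside the cutter; origin under its middle
Mind the look-alikes: they are no part of the job. Leave any purple look-alike of the part that bears fine_grid_mid alone.

How it is judged:
By the outcome, as a careful person would: the job done as asked, in the order asked, and still so for the second after the job is handed in, with the robot touching nothing.
It also fails if it takes over 72 s, if anything falls off the work surface, if the arm or the gripper's body presses on something with over 40 N, if the wrist force passes 120 N, or if a joint passes its speed limit or range.

## Working session

There is one attempt and no reset: what is moved stays moved. The work goes in short steps, Python scripts to look and compute and a tool call to move; the robot and the scene stay as the last step left them, time stands still between calls to the robot, and variables do not carry over. Pictures are saved under pics/ and viewed, at most 10 in all, crops included, and the job is handed in when it is done.

Besides the shell and the picture viewer there is one more tool, called as name(argument=value, ...), one argument or row to a line, values as JSON. move_arm: Moves the arm, as the interface text tells. Its arguments: {"type":"object","properties":{"series":{"type":"array"}},"required":["series"]}

```bash
mkdir -p pics; ls
cat > h.py <<'E'
import numpy as np,cv2
from scipy.spatial.transform import Rotation as R
from cell import sensors,capture,env
def cam(name,png=None):
    s=sensors.observe(); c=capture(name)
    if name=='wrist':
        T=np.eye(4);T[:3,:3]=R.from_rotvec(s['eef_rot']).as_matrix();T[:3,3]=s['tcp_pos'];c['T']=T@c['hand_eye']
    if png: cv2.imwrite('pics/'+png,c['frame'])
    np.savez('last_'+name,**{k:c[k] for k in('frame','depth','fov_y','cx','cy','T')}); return c
def ray(c,u,v,fish=False):
    f=192/np.tan(np.radians(float(c['fov_y']))/2); x=(u-c['cx'])/f;y=(v-c['cy'])/f
    if fish:
        r=np.hypot(x,y);k=np.sin(r)/max(r,1e-9);d=np.array([x*k,-y*k,-np.cos(r)])
    else: d=np.array([x,-y,-1.])
    T=c['T'];return T[:3,3],T[:3,:3]@d
def atz(c,u,v,z,fish=False):
    o,d=ray(c,u,v,fish);return o+d*(z-o[2])/d[2]
def dep(c,u,v,fish=False):
    o,d=ray(c,u,v,fish); D=float(np.median(c['depth'][v-1:v+2,u-1:u+2])); dz=-(np.linalg.inv(c['T'][:3,:3])@d)[2]
    return o+d*D/dz
E
python3 - <<'E'
from h import *
a=cam('scene');b=cam('top')
cv2.imwrite('pics/s.png',cv2.resize(a['frame'],(800,600)));cv2.imwrite('pics/t.png',cv2.resize(b['frame'],(800,600)))
for c in(a,b):print(c['T'].round(3).tolist(),c['fov_y'],c['cx'],c['cy'])
s=sensors.observe();print(s)
E
```

```text
pics
[[-0.535, 0.597, -0.597, 0.019], [-0.845, -0.384, 0.372, 0.482], [-0.007, 0.704, 0.71, 0.726], [0.0, 0.0, 0.0, 1.0]] 44.93336501588884 256.62450508044736 186.25257285842144
[[-0.007, 0.993, -0.114, 0.416], [-1.0, -0.005, 0.014, 0.154], [0.014, 0.114, 0.993, 1.24], [0.0, 0.0, 0.0, 1.0]] 44.70831889880796 260.2289202780823 193.478397882092
{'t': 0.1, 'joint_pos': array([ 1.07042179,  0.43513176,  0.02497374,  1.57400284, -0.01159145,
        1.13400135, -0.07509561]), 'qd': array([ 0.00102088, -0.00175416,  0.00091764, -0.00160878, -0.00084867,
        0.00085696, -0.00078553]), 'joint_torque': array([ 2.85215145e-03, -6.69125962e+01,  9.87839475e-01, -3.15147328e+01,
       -6.04432868e-02,  3.73866025e-02, -3.44138346e-05]), 'tcp_pos': array([ 0.24187582, -0.57580292,  0.22603811]), 'eef_rot': array([-3.07837006e+00, -6.20352659e-01,  6.39292804e-04]), 'contact_force': array([-0.08795191, -0.23527422,  0.30280894]), 'ft_torque': array([0.00542267, 0.07319473, 0.00248267]), 'grasp_force': 0.0, 'gripper_width': 0.9996743629540968}
```

View pics/s.png

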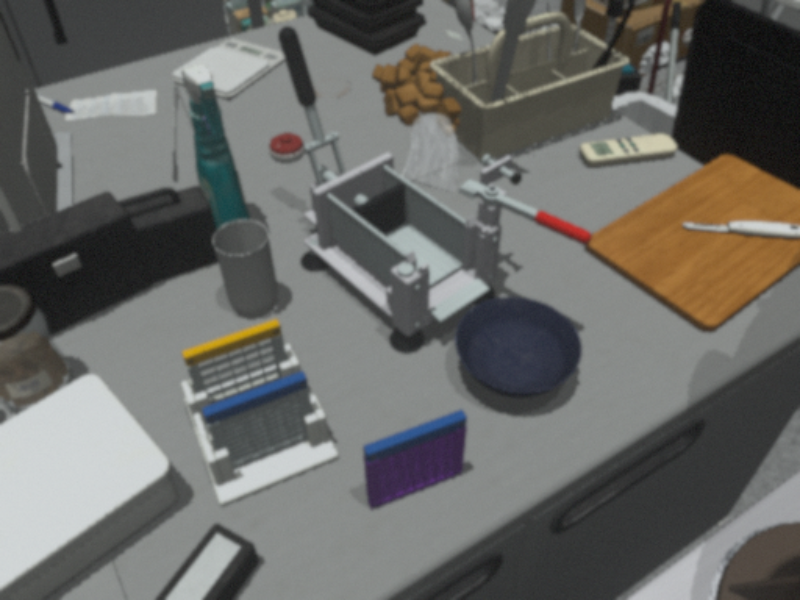

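View pics/t.png

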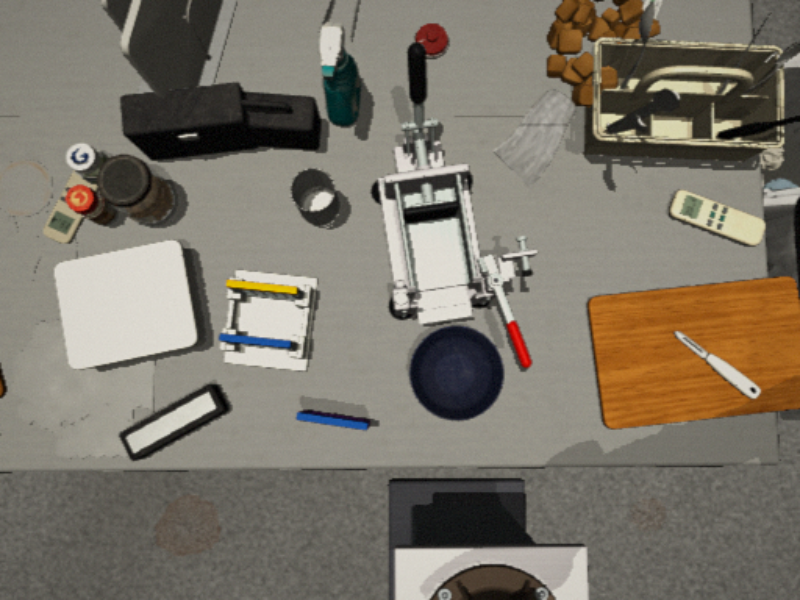

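The scene view shows the blue-topped grid in the near rack slot at (255,395) and yellow in the far one. The purple look-alike stands free at (415,455), and the lever grip is at (563,226). In the top view (800 px wide) the fine bar is at (257,341), the slot near (443,295), the pivot near (493,278) and the grip at (519,345). Next I measure these with colour and depth.

Run:
```python
from h import *
for n in('top','scene'):
    c=dict(np.load(f'last_{n}.npz')); hsv=cv2.cvtColor(c['frame'],cv2.COLOR_BGR2HSV)
    for nm,lo,hi in(('blue',(100,150,90),(118,255,255)),('yel',(20,150,120),(32,255,255)),('red',(0,180,120),(6,255,255)),('red2',(174,180,120),(180,255,255))):
        m=cv2.inRange(hsv,lo,hi);k,l,st,ce=cv2.connectedComponentsWithStats(m)
        for i in range(1,k):
            if st[i,4]>60:
                v,u=np.where(l==i); P=np.array([dep(c,a,b) for a,b in zip(u,v)]); P=P[np.abs(P-np.median(P,0)).max(1)<.2]
                (cx,cy),wh,an=cv2.minAreaRect(np.c_[u,v].astype(np.float32))
                print(n,nm,st[i],(round(cx,1),round(cy,1)),np.round(wh,1),round(an,1),'med',np.median(P,0).round(3),'p95z',np.percentile(P[:,2],90).round(3),'rectcentre z.166:',atz(c,cx,cy,.1685 if 'red' in nm else .122).round(4))
c=dict(np.load('last_top.npz'))
cv2.imwrite('pics/tc.png',cv2.resize(c['frame'][100:245,230:360],None,fx=4.1,fy=4.1,interpolation=cv2.INTER_CUBIC))
```

```text
top blue [140 214  46   9 193] (162.6, 217.7) [45.3  4.3] 6.3 med [0.487 0.371 0.121] p95z 0.122 rectcentre z.166: [0.4875 0.3721 0.122 ]
top blue [190 264  45  11 197] (212.1, 269.1) [44.8  4.3] 8.5 med [0.365 0.255 0.111] p95z 0.112 rectcentre z.166: [0.3652 0.2535 0.122 ]
top yel [145 179  45   9 212] (167.0, 183.1) [44.6  4.6] 6.0 med [0.571 0.363 0.121] p95z 0.123 rectcentre z.166: [0.571  0.3629 0.122 ]
top red [ 42 119  18  16 111] (50.5, 126.5) [15. 17.] 90.0 med [0.714 0.652 0.106] p95z 0.107 rectcentre z.166: [0.6991 0.6276 0.1685]
top red [325 206  15  29 188] (332.0, 220.2) [30.1  6.4] 69.0 med [ 0.477 -0.024  0.175] p95z 0.177 rectcentre z.166: [ 0.4765 -0.0257  0.1685]
scene blue [131 239  63  27 321] (161.9, 251.9) [ 5.3 66.5] 69.2 med [0.485 0.374 0.122] p95z 0.123 rectcentre z.166: [0.4847 0.3727 0.122 ]
scene blue [234 264  63  26 338] (265.2, 277.0) [ 5.5 65.4] 69.8 med [0.36  0.254 0.112] p95z 0.113 rectcentre z.166: [0.355  0.2588 0.122 ]
scene yel [117 205  61  25 327] (147.2, 216.6) [ 5.2 63.2] 70.9 med [0.568 0.364 0.122] p95z 0.123 rectcentre z.166: [0.5677 0.3631 0.122 ]
scene red [345 137  32  17 160] (360.4, 144.7) [34.4  5. ] 24.8 med [ 0.47  -0.024  0.176] p95z 0.178 rectcentre z.166: [ 0.4764 -0.0306  0.1685]
```

View pics/tc.png

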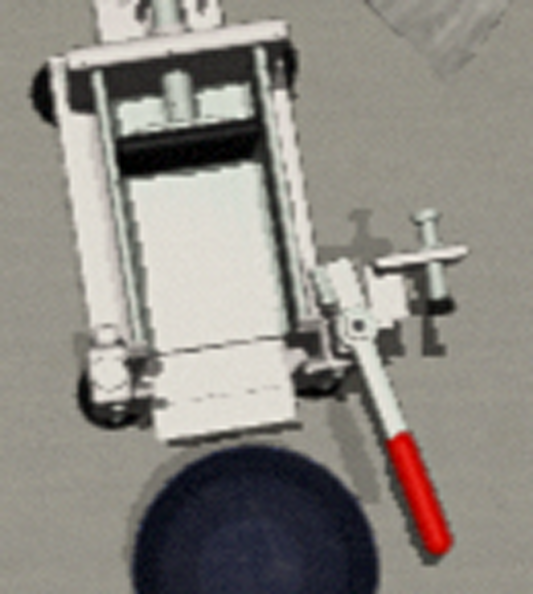

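The crop shows the pivot at crop (357,325), the rails, the front posts at (108,370) and (325,345), and the stop screw tip near (437,303). I'll set out for the grid now and measure the cutter on the way.

move_arm(
  series=[
    [[6, 23, 3], [0, 0, 15], 0.4],
    [[6, 23, 3], [0, 0, 15], 0.4],
    [[6, 23, 3], [0, 0, 15], 0.4],
    [[6, 23, 3], [0, 0, 15], 0.4],
    [[12, 46, 3], [0, 0, 30], 0.4],
  ],
)

```text
t: 0.6
tcp_pos: [0.3051, -0.334, 0.2531]
eef_rot: [2.887, 1.238, 0.0]
contact_force: [1.2, 0.2, 1.2]
gripper_width: 0.626
grasp_force: 0.0
```

Run:
```python
from h import *
c=dict(np.load('last_top.npz'))
q=lambda x,y,z:atz(c,230+x/4.1,100+y/4.1,z)[:2]
p=q(357,325,.177); print('pivot',p, dep(c,317,179))
for a,b,z in(((97,75),(138,345),.129),((262,50),(300,325),.129),((297,418),(160,438),.05),((290,388),(162,403),.05)):
    d=q(*b,z)-q(*a,z); print(np.degrees(np.arctan2(d[1],d[0])))
g=np.array([.4765,-.0257]);d=g-p;print('lever dir',np.degrees(np.arctan2(d[1],d[0])),np.hypot(*d))
for x,y in((108,335),(108,370),(325,345),(430,215),(437,303),(420,258)):
    u,v=int(230+x/4.1),int(100+y/4.1);print((x,y),dep(c,u,v).round(3))
```

```text
pivot [0.57048691 0.00797182] [0.57042016 0.00878153 0.18175057]
-171.8705144233771
-173.17663761220476
98.00525629196568
96.40811818658099
lever dir -160.28939082673628 0.09983652019532219
(108, 335) [0.582 0.148 0.076]
(108, 370) [0.552 0.149 0.132]
(325, 345) [0.566 0.021 0.127]
(430, 215) [ 0.634 -0.033  0.176]
(437, 303) [ 0.585 -0.037  0.174]
(420, 258) [ 0.61  -0.027  0.179]
```

move_arm(
  series=[
    [[18, 70, 0], [0, 0, 37.3], 0.4],
    [[18, 70, 0], [0, 0, 37.3], 0.4],
    [[18, 70, 0], [0, 0, 37.3], 0.4],
    [[18, 70, 0], [0, 0, 37.3], 0.4],
    [[18, 70, 0], [0, 0, 37.3], 0.4],
  ],
)

```text
t: 1.1
tcp_pos: [0.3669, -0.0918, 0.2527]
eef_rot: [2.335, 2.101, -0.0]
contact_force: [1.7, 0.6, 0.5]
gripper_width: 0.599
grasp_force: 0.0
```

move_arm(
  series=[
    [[12, 46, -3], [0, 0, 0], 0.4],
    [[12, 46, -3], [0, 0, 0], 0.4],
    [[12, 46, -3], [0, 0, 0], 0.4],
    [[12, 46, -3], [0, 0, 0], 0.4],
    [[12, 46, -3], [0, 0, 0], 0.4],
  ],
)

```text
t: 1.6
tcp_pos: [0.4301, 0.1494, 0.2368]
eef_rot: [2.341, 2.095, -0.0]
contact_force: [1.5, -1.8, 0.2]
gripper_width: 0.6
grasp_force: 0.0
```

move_arm(
  series=[
    [[5.6, 22, -2], [0, 0, 0], 0.4],
    [[5.6, 22, -2], [0, 0, 0], 0.4],
    [[5.6, 22, -2], [0, 0, 0], 0.4],
    [[5.6, 22, -2], [0, 0, 0], 0.4],
    [[5.6, 22, -2], [0, 0, 0], 0.4],
  ],
)

```text
t: 2.1
tcp_pos: [0.4854, 0.3716, 0.2158]
eef_rot: [-2.336, -2.097, 0.001]
contact_force: [-1.0, -0.1, -0.2]
gripper_width: 0.599
grasp_force: 0.0
```

Run:
```python
from h import *
c=cam('wrist','w1.png'); s=sensors.observe();print(s['tcp_pos'],s['eef_rot'],s['joint_pos'].round(2))
cv2.imwrite('pics/w1.png',cv2.resize(c['frame'],(800,600)))
hsv=cv2.cvtColor(c['frame'],cv2.COLOR_BGR2HSV)
for nm,lo,hi in(('blue',(100,130,70),(120,255,255)),('yel',(20,130,100),(32,255,255))):
    m=cv2.inRange(hsv,lo,hi);k,l,st,ce=cv2.connectedComponentsWithStats(m)
    for i in range(1,k):
        if st[i,4]>150:
            v,u=np.where(l==i);P=np.array([dep(c,a,b,True) for a,b in zip(u,v) if 0<a<511 and 0<b<383]);top=P[P[:,2]>.115]
            print(nm,st[i],ce[i].round(1),np.median(P,0).round(4),len(top))
            if len(top)>50:
                r=cv2.minAreaRect((top[:,:2]*1000).astype(np.float32));print(r,np.median(top,0))
```

```text
[0.48514762 0.37482001 0.2155466 ] [-2.33233459e+00 -2.09862478e+00 -1.43246262e-03] [-0.29  0.52 -0.69  1.58  0.34  1.17 -1.15]
blue [252 129  13  58 721] [257.8 157.4] [0.4891 0.4014 0.1215] 721
((489.1899719238281, 400.5435485839844), (49.8780403137207, 10.59827709197998), 84.10616302490234) [0.48913806 0.40139686 0.12154507]
blue [252 211  12  36 368] [257.1 228.7] [0.4814 0.3353 0.1215] 368
((481.74639892578125, 334.6262512207031), (35.90118408203125, 10.16232681274414), 83.49827575683594) [0.48139613 0.33532699 0.1215487 ]
yel [344 131  16  51 583] [351.7 155.6] [0.5724 0.3949 0.1216] 580
((572.7837524414062, 393.66766357421875), (44.45336151123047, 12.041227340698242), 84.12120819091797) [0.57236082 0.39479956 0.12157204]
```

View pics/w1.png

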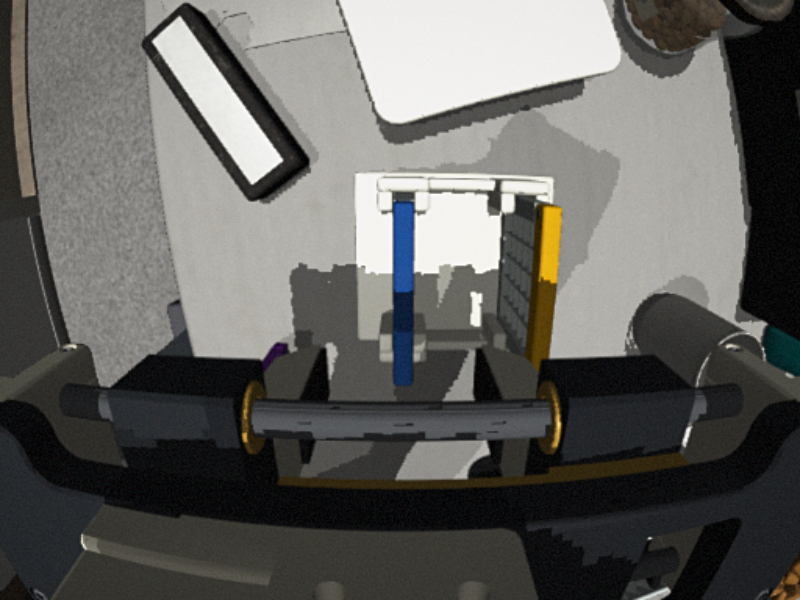

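The wrist view shows the blue bar running from (403,203) to (403,385), between the fingers and aligned with them. I descend and grip.

move_arm(
  series=[
    [[0, -0.3, -4], [0, 0, -0.3], 0.4],
    [[0, -0.3, -8], [0, 0, -0.3], 0.4],
    [[0, -0.3, -10.5], [0, 0, -0.3], 0.4],
    [[0, -0.3, -12.2], [0, 0, -0.3], 0.4],
    [[0, -0.3, -12.2], [0, 0, -0.3], 0.4],
  ],
)

```text
t: 2.65
tcp_pos: [0.4847, 0.363, 0.0921]
eef_rot: [-2.346, -2.09, 0.008]
contact_force: [1.3, 0.3, -0.0]
gripper_width: 0.601
grasp_force: 0.0
```

move_arm(
  series=[
    [[0, 0, 0], [0, 0, 0], 1],
    [[0, 0, 0], [0, 0, 0], 1],
    [[0, 0, 0], [0, 0, 0], 1],
    [[0, 0, 0], [0, 0, 0], 1],
    [[0, 0, 0], [0, 0, 0], 1],
  ],
)

```text
t: 3.15
tcp_pos: [0.4863, 0.3648, 0.0955]
eef_rot: [2.346, 2.089, 0.001]
contact_force: [0.2, 0.1, -0.9]
gripper_width: 0.21
grasp_force: 0.0
```

move_arm(
  series=[
    [[0.05, 0.55, -0.1], [0, 0, 0], 0.75],
    [[0.05, 0.55, -0.1], [0, 0, 0], 0.75],
    [[0.05, 0.55, -0.1], [0, 0, 0], 1],
    [[0.05, 0.55, -0.1], [0, 0, 0], 1],
    [[0.05, 0.55, -0.1], [0, 0, 0], 1],
  ],
)

```text
t: 3.65
tcp_pos: [0.4865, 0.3702, 0.0939]
eef_rot: [-2.346, -2.09, 0.0]
contact_force: [-0.0, 0.2, -1.0]
gripper_width: 0.127
grasp_force: 30.0
```

move_arm(
  series=[
    [[0, 0, 0], [0, 0, 0], 1],
    [[0, 0, 0], [0, 0, 0], 1],
    [[0, 0, 0], [0, 0, 0], 1],
  ],
)

```text
t: 3.95
tcp_pos: [0.4865, 0.3702, 0.0939]
eef_rot: [-2.346, -2.089, 0.0]
contact_force: [-0.3, 0.6, -2.0]
gripper_width: 0.126
grasp_force: 30.0
```

move_arm(
  series=[
    [[0, 0, 3], [0, 0, 0], 1],
    [[0, 0, 7], [0, 0, 0], 1],
    [[0, 0, 12], [0, 0, 0], 1],
    [[0, 0, 17], [0, 0, 0], 1],
    [[0, 0, 18], [0, 0, 0], 1],
  ],
)

```text
t: 4.45
tcp_pos: [0.4877, 0.3723, 0.28]
eef_rot: [-2.346, -2.089, -0.013]
contact_force: [-0.0, 1.2, -3.3]
gripper_width: 0.129
grasp_force: 30.0
```

move_arm(
  series=[
    [[7.5, -29, 0], [0, 0, 13.8], 1],
    [[7.5, -29, 0], [0, 0, 13.8], 1],
    [[7.5, -29, 0], [0, 0, 13.8], 1],
    [[7.5, -29, 0], [0, 0, 13.8], 1],
    [[7.5, -29, 0], [0, 0, 13.8], 1],
  ],
)

```text
t: 4.95
tcp_pos: [0.5488, 0.1255, 0.2729]
eef_rot: [-2.078, -2.356, 0.003]
contact_force: [0.3, 0.3, -3.3]
gripper_width: 0.129
grasp_force: 30.0
```

move_arm(
  series=[
    [[1.1, -4.1, 0], [0, 0, 0], 1],
    [[1.1, -4.1, 0], [0, 0, 0], 1],
    [[1.1, -4.1, 0], [0, 0, 0], 1],
    [[1.1, -4.1, 0], [0, 0, 0], 1],
  ],
)

```text
t: 5.35
tcp_pos: [0.5594, 0.0883, 0.2734]
eef_rot: [-2.075, -2.357, 0.0]
contact_force: [0.2, 0.5, -3.5]
gripper_width: 0.13
grasp_force: 30.0
```

Run:
```python
from h import *
s=sensors.observe();print(s['tcp_pos'],s['eef_rot'],s['joint_pos'].round(2),s['contact_force'],s['grasp_force'])
c=cam('wrist');cv2.imwrite('pics/w2.png',cv2.resize(c['frame'],(800,600)))
```

```text
[0.55941717 0.08831733 0.27342301] [-2.07541657e+00 -2.35690822e+00  4.58392868e-04] [ 0.27  0.4  -0.73  1.61  0.27  1.24 -0.38] [ 0.24851449  0.48113105 -3.46851592] 29.999784529209137
```

View pics/w2.png

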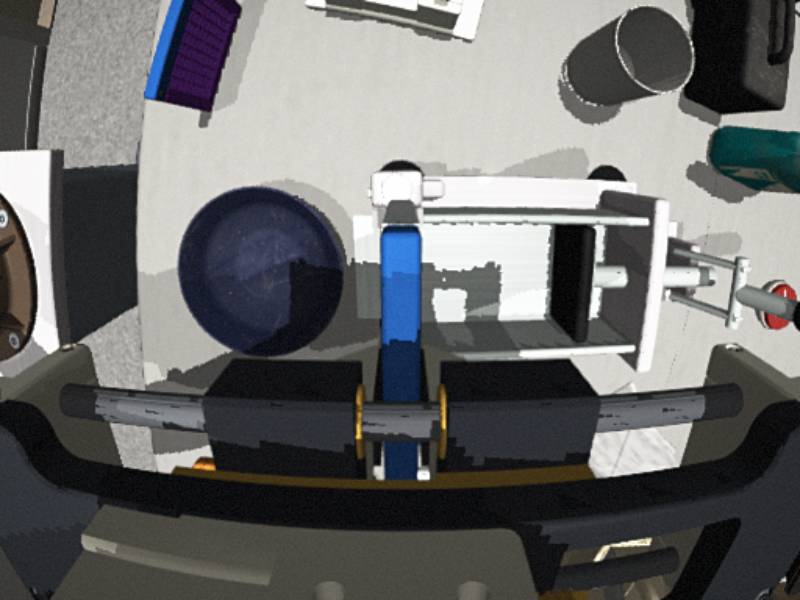

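The view shows the +y post and its mouth at (402,210), just beyond the end of the blue bar at (401,230). I measure the post in a crop with depth.

Run:
```python
from h import *
c=dict(np.load('last_wrist.npz'))
u0,v0=225,98
cv2.imwrite('pics/w2c.png',cv2.resize(c['frame'][v0:158,u0:300],None,fx=9,fy=9,interpolation=cv2.INTER_CUBIC))
P={}
for v in range(100,240,1):
    for u in range(226,420): P[u,v]=dep(c,u,v,True)
A=np.array(list(P.values()));np.save('A',A)
# cutter frame estimate
y=np.radians(7.5);M=np.array([[np.cos(y),np.sin(y)],[-np.sin(y),np.cos(y)]])
B=np.c_[(A[:,:2]-[.561,.0795])@M.T,A[:,2]]
for v in range(112,148,3):print(v,[tuple((np.r_[M@(P[u,v][:2]-[.561,.0795]),P[u,v][2]]*1000).astype(int)) for u in range(238,276,4)])
r=B[(B[:,2]>.122)&(B[:,2]<.132)&(B[:,0]>.03)&(B[:,0]<.11)]
for s in(1,-1):
    q=r[(r[:,1]*s>.03)&(r[:,1]*s<.07)]
    if len(q)>10:print(s,len(q),np.polyfit(q[:,0],q[:,1],1),np.percentile(q[:,1],[2,98]),np.median(q[:,2]))
```

```text
112 [(np.int64(-19), np.int64(76), np.int64(125)), (np.int64(-15), np.int64(76), np.int64(127)), (np.int64(-11), np.int64(76), np.int64(126)), (np.int64(-7), np.int64(76), np.int64(128)), (np.int64(-3), np.int64(76), np.int64(132)), (np.int64(0), np.int64(76), np.int64(127)), (np.int64(4), np.int64(76), np.int64(127)), (np.int64(8), np.int64(76), np.int64(127)), (np.int64(17), np.int64(74), np.int64(34)), (np.int64(24), np.int64(73), np.int64(0))]
115 [(np.int64(-19), np.int64(73), np.int64(126)), (np.int64(-15), np.int64(73), np.int64(127)), (np.int64(-11), np.int64(73), np.int64(130)), (np.int64(-7), np.int64(73), np.int64(132)), (np.int64(-3), np.int64(73), np.int64(133)), (np.int64(0), np.int64(73), np.int64(132)), (np.int64(4), np.int64(73), np.int64(129)), (np.int64(8), np.int64(73), np.int64(127)), (np.int64(12), np.int64(73), np.int64(124)), (np.int64(20), np.int64(71), np.int64(65))]
118 [(np.int64(-19), np.int64(70), np.int64(126)), (np.int64(-15), np.int64(70), np.int64(127)), (np.int64(-11), np.int64(70), np.int64(132)), (np.int64(-7), np.int64(70), np.int64(132)), (np.in
[... 3791 characters left out ...]
4(282)), (np.int64(12), np.int64(46), np.int64(134)), (np.int64(16), np.int64(45), np.int64(127))]
145 [(np.int64(-24), np.int64(33), np.int64(54)), (np.int64(-15), np.int64(43), np.int64(134)), (np.int64(-5), np.int64(64), np.int64(290)), (np.int64(-3), np.int64(64), np.int64(292)), (np.int64(-2), np.int64(64), np.int64(292)), (np.int64(0), np.int64(64), np.int64(292)), (np.int64(1), np.int64(64), np.int64(292)), (np.int64(3), np.int64(64), np.int64(290)), (np.int64(16), np.int64(33), np.int64(55)), (np.int64(21), np.int64(33), np.int64(55))]
1 423 [0.0163127 0.0480392] [0.04607255 0.0521967 ] 0.12812387891014693
-1 355 [-0.01106619 -0.0474805 ] [-0.05139824 -0.04593084] 0.12811759992224947
```

View pics/w2c.png

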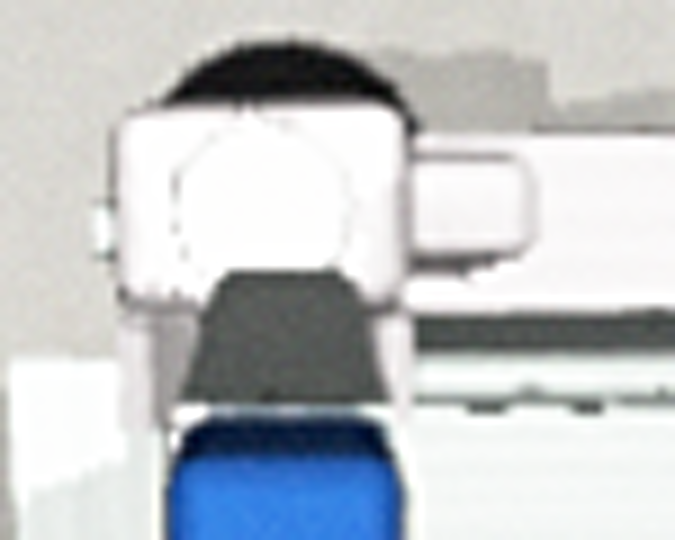

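move_arm(
  series=[
    [[0, -0.9, -1], [0, 0, 0], 1],
    [[0, -0.9, -2], [0, 0, 0], 1],
    [[0, -0.9, -2], [0, 0, 0], 1],
    [[0, -0.9, -2], [0, 0, 0], 1],
  ],
)

```text
t: 5.8
tcp_pos: [0.5598, 0.0783, 0.2534]
eef_rot: [-2.077, -2.356, 0.001]
contact_force: [-0.2, 0.9, -3.5]
gripper_width: 0.129
grasp_force: 30.0
```

Run:
```python
from h import *
s=sensors.observe();c=cam('wrist')
y=np.radians(7.6);M=np.array([[np.cos(y),np.sin(y)],[-np.sin(y),np.cos(y)]])
a=s['eef_rot'];print(s['tcp_pos'],M@(s['tcp_pos'][:2]-[.561,.0795]),'toolyaw',2*np.degrees(np.arctan2(a[1],a[0]))-90)
W=c['frame']
cv2.imwrite('pics/w3c.png',cv2.resize(W[80:150,220:300],None,fx=8,fy=8,interpolation=cv2.INTER_CUBIC))
for v in range(84,150,2):
    r=[]
    for u in range(226,290):
        p=dep(c,u,v,True);b=np.r_[M@(p[:2]-[.561,.0795]),p[2]]*1000
        if 115<b[2]<145 and b[1]>40:r.append(b)
    if r:
        r=np.array(r);x=np.sort(r[:,0]);g=np.diff(x);i=g.argmax();print(v,'y',r[:,1].mean().round(),'x',x[0].round(1),x[-1].round(1),'gap',x[i].round(1),x[i+1].round(1),'z',np.percentile(r[:,2],[10,50,90]).round())
```

```text
[0.55975833 0.07834375 0.25338394] [-0.00138368 -0.00098187] toolyaw -352.79525586381465
100 y 79.0 x -18.2 10.3 gap -18.2 -17.2 z [125. 126. 126.]
102 y 77.0 x -20.1 12.3 gap 11.2 12.3 z [126. 127. 132.]
104 y 75.0 x -21.1 12.2 gap -21.1 -20.0 z [127. 128. 132.]
106 y 73.0 x -20.1 12.2 gap -13.3 -12.2 z [127. 132. 133.]
108 y 71.0 x -20.1 12.2 gap -13.3 -12.3 z [127. 132. 133.]
110 y 69.0 x -20.1 12.2 gap -14.3 -13.2 z [127. 132. 133.]
112 y 67.0 x -20.1 12.2 gap -14.3 -13.2 z [127. 132. 133.]
114 y 65.0 x -22.8 12.2 gap -21.8 -20.1 z [127. 132. 133.]
116 y 63.0 x -21.9 12.2 gap -21.9 -20.2 z [127. 132. 133.]
118 y 62.0 x -20.3 13.2 gap -11.5 -10.5 z [126. 128. 133.]
120 y 60.0 x -20.4 13.2 gap -20.4 -19.3 z [126. 127. 133.]
122 y 58.0 x -19.3 12.2 gap 11.2 12.2 z [126. 126. 127.]
124 y 56.0 x -19.3 13.2 gap -10.8 3.6 z [126. 127. 133.]
126 y 54.0 x -19.7 12.6 gap -11.0 4.5 z [128. 135. 136.]
128 y 52.0 x -19.8 12.6 gap -10.9 5.3 z [130. 135. 136.]
130 y 50.0 x -18.9 29.3 gap -9.9 6.2 z [127. 128. 136.]
132 y 48.0 x -18.9 29.1 gap -10.7 7.1 z [128. 129. 136.]
134 y 46.0 x -18.9 29.3 gap -11.7 7.0 z [127. 130. 136.]
136 y 45.0 x -19.0 13.0 gap -11.7 8.0 z [130. 135. 136.]
```

View pics/w3c.png

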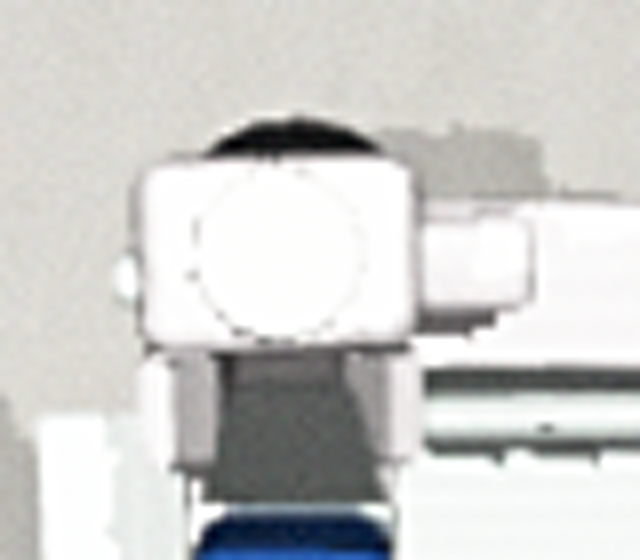

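move_arm(
  series=[
    [[-0.2, 0, 0], [0, 0, 0.4], 1],
    [[-0.2, 0, -1], [0, 0, 0.4], 1],
    [[-0.2, 0, -2], [0, 0, 0.4], 1],
    [[-0.2, 0, -3], [0, 0, 0.4], 1],
    [[-0.2, 0, -3.6], [0, 0, 0.4], 1],
  ],
)

```text
t: 6.35
tcp_pos: [0.5576, 0.0779, 0.2163]
eef_rot: [-2.069, -2.363, 0.002]
contact_force: [-0.2, -0.2, -3.4]
gripper_width: 0.131
grasp_force: 30.0
```

move_arm(
  series=[
    [[0, 0, -0.6], [0, 0, 0], 1],
    [[0, 0, -1.2], [0, 0, 0], 1],
    [[0, 0, -1.8], [0, 0, 0], 1],
    [[0, 0, -1.8], [0, 0, 0], 1],
  ],
)

```text
t: 6.75
tcp_pos: [0.5581, 0.078, 0.1991]
eef_rot: [-2.069, -2.363, 0.001]
contact_force: [1.2, -0.3, -4.2]
gripper_width: 0.132
grasp_force: 30.0
```

move_arm(
  series=[
    [[0.02, 0, -1], [0, 0, 0], 1],
    [[0.02, 0, -2], [0, 0, 0], 1],
    [[0.02, 0, -3], [0, 0, 0], 1],
    [[0.02, 0, -4], [0, 0, 0], 1],
    [[0.02, 0, -5], [0, 0, 0], 1],
  ],
)

```text
t: 7.25
tcp_pos: [0.5583, 0.0782, 0.149]
eef_rot: [-2.07, -2.363, -0.0]
contact_force: [1.3, -0.1, -2.2]
gripper_width: 0.127
grasp_force: 30.0
```

move_arm(
  series=[
    [[0, 0, -0.4], [0, 0, 0], 1],
    [[0, 0, -0.8], [0, 0, 0], 1],
    [[0, 0, -1.1], [0, 0, 0], 1],
    [[0, 0, -1.1], [0, 0, 0], 1],
  ],
)

```text
t: 7.65
tcp_pos: [0.5583, 0.0781, 0.1386]
eef_rot: [-2.07, -2.363, 0.0]
contact_force: [1.4, -0.7, -4.7]
gripper_width: 0.132
grasp_force: 30.0
```

Now the last few millimetres, until the sill pushes back.

move_arm(
  series=[
    [[0, 0, -0.2], [0, 0, 0], 1],
    [[0, 0, -0.4], [0, 0, 0], 1],
    [[0, 0, -0.5], [0, 0, 0], 1],
    [[0, 0, -0.5], [0, 0, 0], 1],
  ],
)

```text
t: 8.05
tcp_pos: [0.5584, 0.0785, 0.1342]
eef_rot: [2.069, 2.364, 0.001]
contact_force: [0.2, -0.8, 0.0]
gripper_width: 0.129
grasp_force: 30.0
```

move_arm(
  series=[
    [[0, 0, -0.1], [0, 0, 0], 1],
    [[0, 0, -0.2], [0, 0, 0], 1],
    [[0, 0, -0.2], [0, 0, 0], 1],
  ],
)

```text
t: 8.35
tcp_pos: [0.5591, 0.0792, 0.1338]
eef_rot: [2.068, 2.363, 0.003]
contact_force: [-3.2, 1.4, 13.6]
gripper_width: 0.124
grasp_force: 30.0
```

move_arm(
  series=[
    [[0, 0, 0.1], [0, 0, 0], 0.6],
    [[0, 0, 0.1], [0, 0, 0], 0.6],
    [[0, 0, 0.1], [0, 0, 0], 0.6],
    [[0, 0, 0.1], [0, 0, 0], 0.6],
    [[0, 0, 0.1], [0, 0, 0], 0.6],
  ],
)

```text
t: 8.85
tcp_pos: [0.5582, 0.0781, 0.1328]
eef_rot: [-2.07, -2.363, 0.0]
contact_force: [-0.3, -0.5, -0.6]
gripper_width: 0.398
grasp_force: 0.0
```

move_arm(
  series=[
    [[0, 0, 1], [0, 0, 0], 0.6],
    [[0, 0, 3], [0, 0, 0], 0.6],
    [[0, 0, 7], [0, 0, 0], 0.6],
    [[0, 0, 12], [0, 0, 0], 0.6],
    [[0, 0, 12], [0, 0, 0], 0.6],
  ],
)

```text
t: 9.35
tcp_pos: [0.5613, 0.0801, 0.2603]
eef_rot: [2.065, 2.359, 0.014]
contact_force: [-1.3, 0.9, -0.1]
gripper_width: 0.403
grasp_force: 0.0
```

Run:
```python
from h import *
c=cam('wrist');s=sensors.observe();print(s['tcp_pos'],s['eef_rot'],s['contact_force'],s['joint_pos'].round(2))
t=cam('top')
for n,k,f in(('w',c,True),('t',t,False)):
    hsv=cv2.cvtColor(k['frame'],cv2.COLOR_BGR2HSV);m=cv2.inRange(hsv,(100,130,70),(120,255,255));q,l,st,ce=cv2.connectedComponentsWithStats(m)
    for i in range(1,q):
        if st[i,4]>40:
            v,u=np.where(l==i);P=np.array([dep(k,a,b,f) for a,b in zip(u,v) if 0<a<511 and 0<b<383]);print(n,st[i],np.median(P,0).round(4),P.min(0).round(3),P.max(0).round(3))
W=np.hstack([cv2.resize(c['frame'][80:330,130:380],(400,400)),cv2.resize(t['frame'][120:260,220:360],(400,400),interpolation=cv2.INTER_CUBIC)])
cv2.imwrite('pics/w4.png',W)
```

```text
[0.56010238 0.07923317 0.25708531] [2.06685634 2.36033941 0.00841749] [ 0.3120219  -0.78007895  0.42656829] [ 0.29  0.41 -0.72  1.64  0.29  1.2  -0.37]
w [ 85   0  24  55 454] [0.36   0.2304 0.1113] [0.35  0.199 0.109] [0.369 0.263 0.113]
w [ 246  128   14  115 1086] [0.5563 0.097  0.1616] [0.546 0.027 0.158] [0.569 0.135 0.163]
t [261 184  15   7  67] [0.555  0.1208 0.1613] [0.548 0.104 0.127] [0.562 0.137 0.163]
t [190 264  46  11 225] [0.365  0.2546 0.111 ] [0.353 0.2   0.002] [0.377 0.322 0.114]
```

View pics/w4.png

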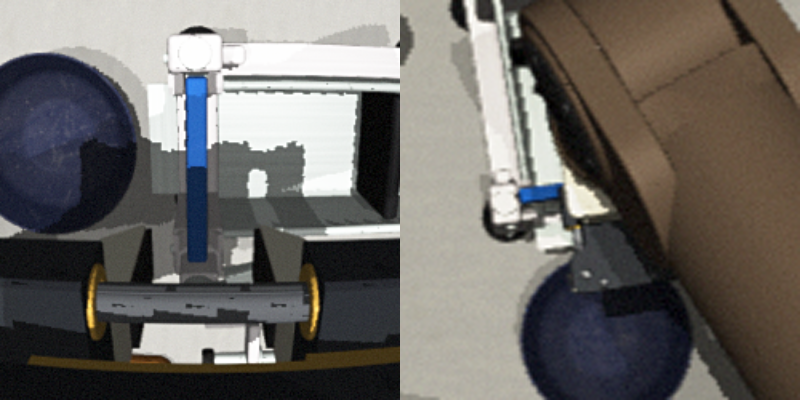

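The wrist view shows the blue bar seated between the posts, top at z≈0.1616 (162 mm expected), so the grid is home. Next I go beside the lever with closed fingers, tool y along the grip's tangent.

move_arm(
  series=[
    [[-10.2, -6.4, 0], [0, 0, -77.5], 1],
    [[-10.2, -6.4, 0], [0, 0, -77.5], 1],
    [[-10.2, -6.4, 0], [0, 0, -77.5], 1],
    [[-10.2, -6.4, 0], [0, 0, -77.5], 1],
    [[-10.2, -6.4, 0], [0, 0, -77.5], 1],
  ],
)

```text
t: 9.95
tcp_pos: [0.4549, 0.0131, 0.2522]
eef_rot: [-2.797, -1.43, 0.003]
contact_force: [-0.2, 0.2, -0.2]
gripper_width: 0.029
grasp_force: 0.0
```

move_arm(
  series=[
    [[0, 0, 0], [0, 0, -34.5], 1],
    [[0, 0, 0], [0, 0, -34.5], 1],
    [[0, 0, 0], [0, 0, -34.5], 1],
    [[0, 0, 0], [0, 0, -34.5], 1],
    [[0, 0, 0], [0, 0, -34.5], 1],
  ],
)

```text
t: 10.45
tcp_pos: [0.4555, 0.014, 0.252]
eef_rot: [-3.094, -0.545, 0.003]
contact_force: [0.1, 0.9, -0.2]
gripper_width: 0.009
grasp_force: 0.0
```

Run:
```python
from h import *
s=sensors.observe();a=s['eef_rot'];print(s['tcp_pos'],'toolyaw',2*np.degrees(np.arctan2(a[1],a[0]))-90,s['joint_pos'].round(2),s['gripper_width'])
c=cam('wrist');cv2.imwrite('pics/w5.png',cv2.resize(c['frame'],(640,480)))
hsv=cv2.cvtColor(c['frame'],cv2.COLOR_BGR2HSV);m=cv2.inRange(hsv,(0,170,90),(6,255,255))|cv2.inRange(hsv,(174,170,90),(180,255,255));q,l,st,ce=cv2.connectedComponentsWithStats(m)
for i in range(1,q):
    if st[i,4]>60:
        v,u=np.where(l==i);P=np.array([dep(c,x,y,True) for x,y in zip(u,v) if 0<x<511 and 0<y<383]);P=P[(P[:,2]>.155)&(P[:,2]<.185)]
        print(st[i],len(P))
        if len(P)>40:
            d=P[:,:2]-P[:,:2].mean(0);w=np.linalg.svd(d,full_matrices=False)[2][0];print(P.mean(0).round(4),'dir',np.degrees(np.arctan2(w[1],w[0])),np.ptp(d@w),P[:,2].max(), cv2.minAreaRect((P[:,:2]*1000).astype(np.float32)))
```

```text
[0.45552126 0.01397613 0.25196419] toolyaw -430.0326925591392 [ 0.32  0.18 -0.53  1.89  0.1   1.1  -1.48] 0.008661590770972616
[301 149  20  23 363] 363
[ 0.5003 -0.0171  0.175 ] dir -129.1897943060477 0.020112913077240595 0.1774211251884621 ((499.9999084472656, -17.632619857788086), (17.753198623657227, 15.93871021270752), 15.730328559875488)
[300 191  19  38 596] 596
[ 0.4601 -0.0318  0.1754] dir -159.97990784845857 0.03502477867022252 0.17722812689675918 ((459.285888671875, -32.761993408203125), (35.03242874145508, 14.798173904418945), 19.46368408203125)
```

View pics/w5.png

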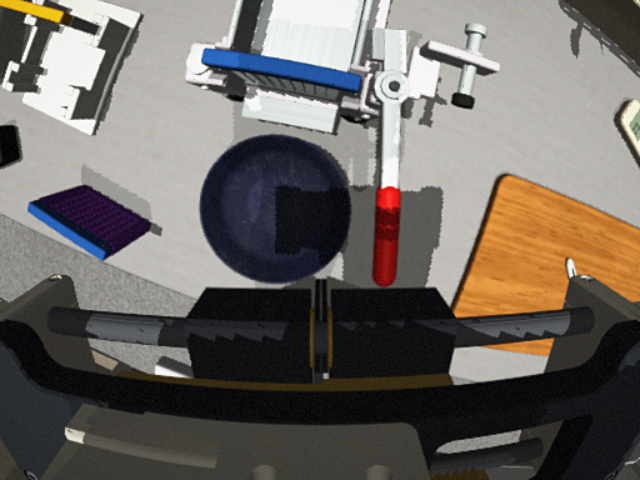

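The view shows the lever pivot at (393,86), the grip from (388,188) to (384,283) and the stop tip at (462,101). The fingers are on the grip's left side with room to descend.

Run:
```python
from h import *
c=dict(np.load('last_wrist.npz'))
f=.8
for n,x,y in(('piv',393,86),('tip',462,101),('scr head',475,30),('gripend',384,283),('gripstart',388,188),('bar',390,140)):
    print(n,dep(c,round(x*f),round(y*f),True).round(4),atz(c,x*f,y*f,.18,True).round(4),atz(c,x*f,y*f,.168,True).round(4))
```

```text
piv [0.5679 0.0074 0.1812] [0.5684 0.007  0.18  ] [0.5706 0.0054 0.168 ]
tip [ 0.5791 -0.04    0.1749] [ 0.5779 -0.0379  0.18  ] [ 0.5807 -0.0419  0.168 ]
scr head [ 0.6298 -0.0319  0.1747] [ 0.6275 -0.0303  0.18  ] [ 0.6328 -0.034   0.168 ]
gripend [ 0.4455 -0.0368  0.1755] [ 0.4468 -0.0357  0.18  ] [ 0.4426 -0.0396  0.168 ]
gripstart [ 0.5071 -0.0138  0.1749] [ 0.5074 -0.0131  0.18  ] [ 0.5064 -0.0158  0.168 ]
bar [ 0.5362 -0.0043  0.1735] [ 0.5359 -0.0031  0.18  ] [ 0.5365 -0.0053  0.168 ]
```

move_arm(
  series=[
    [[0, 0, -4], [0, 0, 0], 1],
    [[0, 0, -7], [0, 0, 0], 1],
    [[0, 0, -9.5], [0, 0, 0], 1],
    [[0, 0, -9.9], [0, 0, 0], 1],
    [[0, 0, -9.9], [0, 0, 0], 1],
  ],
)

```text
t: 11.0
tcp_pos: [0.4558, 0.0142, 0.1536]
eef_rot: [-3.092, -0.553, 0.003]
contact_force: [0.4, -0.6, -0.0]
gripper_width: -0.001
grasp_force: 0.0
```

move_arm(
  series=[
    [[0.24, -0.5, 0], [0, 0, 0], 1],
    [[0.48, -1.1, 0], [0, 0, 0], 1],
    [[0.6, -1.4, 0], [0, 0, 0], 1],
    [[0.66, -1.6, 0], [0, 0, 0], 1],
    [[0.66, -1.6, 0], [0, 0, 0], 1],
  ],
)

```text
t: 11.5
tcp_pos: [0.4632, -0.0023, 0.1542]
eef_rot: [3.093, 0.547, 0.001]
contact_force: [-0.1, 0.2, -0.6]
gripper_width: 0.004
grasp_force: 0.0
```

move_arm(
  series=[
    [[0.07, -0.2, 0], [0, 0, 0], 1],
    [[0.14, -0.4, 0], [0, 0, 0], 1],
    [[0.14, -0.4, 0], [0, 0, 0], 1],
    [[0.14, -0.4, 0], [0, 0, 0], 1],
  ],
)

```text
t: 11.9
tcp_pos: [0.4642, -0.0055, 0.154]
eef_rot: [-3.093, -0.549, 0.0]
contact_force: [-2.2, 2.6, 3.1]
gripper_width: 0.005
grasp_force: 1.6
```

```bash
cat >> h.py <<'E'
PV=np.array([.568,.0073])
def pos(phi,k=.0235,r=.1):
    p=np.radians(phi);return PV+r*np.array([np.cos(p),np.sin(p)])-k*np.array([-np.sin(p),np.cos(p)])
def rows(a,steps,**q):
    b=pos(a,**q)
    for p in steps: print(p,((pos(p,**q)-b)*100).round(2),p-a)
def read(n=6):
    F=[]
    for i in range(n):
        s=sensors.observe();F.append(s['contact_force']);capture('wrist')
    s=sensors.observe();a=s['eef_rot'];yaw=(2*np.degrees(np.arctan2(a[1],a[0]))-90+90)%180-90
    F=np.mean(F,0);d=s['tcp_pos'][:2]-PV
    k=.0235;R_=np.hypot(*d);phi=np.degrees(np.arctan2(d[1],d[0])+np.arctan2(k,np.sqrt(R_**2-k*k)))
    p=np.radians(phi);t=np.array([-np.sin(p),np.cos(p)]);e=np.array([np.cos(p),np.sin(p)])
    print('t',s['t'],'tcp',s['tcp_pos'].round(4),'yaw',yaw.round(2),'phi',phi.round(2),'r',np.sqrt(R_**2-k*k).round(4),'F',F.round(2),'Ft',(-F[:2]@t).round(2),'Fr',(F[:2]@e).round(2),'Fz',F[2].round(2))
E
python3 - <<'E'
from h import *
for a in(-160,-145,-130,-115):print(a);rows(a,np.arange(a+3,a+16,3))
read(2)
E
```

```text
-160
-157 [ 0.08 -0.53] 3
-154 [ 0.18 -1.06] 6
-151 [ 0.32 -1.58] 9
-148 [ 0.47 -2.09] 12
-145 [ 0.66 -2.6 ] 15
-145
-142 [ 0.21 -0.49] 3
-139 [ 0.45 -0.98] 6
-136 [ 0.71 -1.45] 9
-133 [ 1.  -1.9] 12
-130 [ 1.31 -2.34] 15
-130
-127 [ 0.33 -0.42] 3
-124 [ 0.69 -0.83] 6
-121 [ 1.06 -1.21] 9
-118 [ 1.46 -1.58] 12
-115 [ 1.87 -1.92] 15
-115
-112 [ 0.43 -0.32] 3
-109 [ 0.88 -0.62] 6
-106 [ 1.34 -0.89] 9
-103 [ 1.82 -1.15] 12
-100 [ 2.31 -1.37] 15
t 12.0 tcp [ 0.4642 -0.0055  0.1539] yaw -69.87 phi -159.98 r 0.1019 F [-2.16  2.75  2.9 ] Ft 3.32 Fr 1.09 Fz 2.9
```

move_arm(
  series=[
    [[0.08, -0.53, 0], [0, 0, 3], 1],
    [[0.18, -1.06, 0], [0, 0, 6], 1],
    [[0.32, -1.58, 0], [0, 0, 9], 1],
    [[0.47, -2.09, 0], [0, 0, 12], 1],
    [[0.66, -2.6, 0], [0, 0, 15], 1],
  ],
)

```text
t: 12.5
tcp_pos: [0.4707, -0.0317, 0.1539]
eef_rot: [-2.994, -0.951, 0.001]
contact_force: [-2.7, 3.1, 2.7]
gripper_width: 0.007
grasp_force: 2.1
```

move_arm(
  series=[
    [[0.21, -0.49, 0], [0, 0, 3], 1],
    [[0.45, -0.98, 0], [0, 0, 6], 1],
    [[0.71, -1.45, 0], [0, 0, 9], 1],
    [[1.0, -1.9, 0], [0, 0, 12], 1],
    [[1.31, -2.34, 0], [0, 0, 15], 1],
  ],
)

```text
t: 13.0
tcp_pos: [0.4837, -0.0554, 0.1539]
eef_rot: [-2.844, -1.334, 0.001]
contact_force: [-3.1, 2.4, 3.8]
gripper_width: 0.001
grasp_force: 2.0
```

Run:
```python
from h import *
read(4)
```

```text
t 13.2 tcp [ 0.4842 -0.0556  0.1538] yaw -40.01 phi -130.17 r 0.1021 F [-1.55  1.07  1.31] Ft 1.87 Fr 0.18 Fz 1.31
```

move_arm(
  series=[
    [[0.33, -0.42, 0], [0, 0, 3], 1],
    [[0.69, -0.83, 0], [0, 0, 6], 1],
    [[1.06, -1.21, 0], [0, 0, 9], 1],
    [[1.46, -1.58, 0], [0, 0, 12], 1],
    [[1.87, -1.92, 0], [0, 0, 15], 1],
  ],
)

```text
t: 13.7
tcp_pos: [0.502, -0.0745, 0.1538]
eef_rot: [-2.647, -1.691, 0.002]
contact_force: [-3.6, 1.5, 3.7]
gripper_width: 0.005
grasp_force: 1.9
```

move_arm(
  series=[
    [[0.15, -0.11, 0], [0, 0, 1], 1],
    [[0.29, -0.21, 0], [0, 0, 2], 1],
    [[0.43, -0.32, 0], [0, 0, 3], 1],
    [[0.58, -0.42, 0], [0, 0, 4], 1],
    [[0.73, -0.52, 0], [0, 0, 5], 1],
  ],
)

```text
t: 14.2
tcp_pos: [0.5097, -0.08, 0.1538]
eef_rot: [-2.571, -1.805, 0.001]
contact_force: [-5.3, -1.9, 1.4]
gripper_width: 0.004
grasp_force: 1.8
```

Run:
```python
from h import *
read(3)
rows(-110,[-109,-108,-107,-106,-105]);rows(-105,[-104.4,-103.8,-103.2,-102.6,-102]);rows(-102,[-101.4,-100.8,-100.2,-99.6,-99]);rows(-99,[-98.4,-97.8,-97.2,-96.6,-96]);rows(-96,[-95.4,-94.8,-94.2,-93.6,-93])
```

```text
t 14.35 tcp [ 0.5102 -0.0797  0.1538] yaw -19.91 phi -110.61 r 0.1018 F [-4.21 -1.81  0.43] Ft 3.31 Fr 3.18 Fz 0.43
-109 [ 0.15 -0.1 ] 1
-108 [ 0.3  -0.19] 2
-107 [ 0.46 -0.28] 3
-106 [ 0.61 -0.37] 4
-105 [ 0.77 -0.46] 5
-104.4 [ 0.1  -0.05] 0.5999999999999943
-103.8 [ 0.19 -0.1 ] 1.2000000000000028
-103.2 [ 0.29 -0.15] 1.7999999999999972
-102.6 [ 0.38 -0.2 ] 2.4000000000000057
-102 [ 0.48 -0.24] 3
-101.4 [ 0.1  -0.05] 0.5999999999999943
-100.8 [ 0.2  -0.09] 1.2000000000000028
-100.2 [ 0.29 -0.13] 1.7999999999999972
-99.6 [ 0.39 -0.18] 2.4000000000000057
-99 [ 0.49 -0.22] 3
-98.4 [ 0.1  -0.04] 0.5999999999999943
-97.8 [ 0.2  -0.08] 1.2000000000000028
-97.2 [ 0.3  -0.12] 1.7999999999999972
-96.6 [ 0.4  -0.15] 2.4000000000000057
-96 [ 0.5  -0.19] 3
-95.4 [ 0.1  -0.03] 0.5999999999999943
-94.8 [ 0.2  -0.07] 1.2000000000000028
-94.2 [ 0.31 -0.1 ] 1.7999999999999972
-93.6 [ 0.41 -0.13] 2.4000000000000057
-93 [ 0.51 -0.16] 3
```

move_arm(
  series=[
    [[0.15, -0.1, 0], [0, 0, 1], 1],
    [[0.3, -0.19, 0], [0, 0, 2], 1],
    [[0.46, -0.28, 0], [0, 0, 3], 1],
    [[0.61, -0.37, 0], [0, 0, 4], 1],
    [[0.77, -0.46, 0], [0, 0, 5], 1],
  ],
)

```text
t: 14.85
tcp_pos: [0.5178, -0.0844, 0.1539]
eef_rot: [-2.489, -1.916, 0.0]
contact_force: [-4.6, -1.4, 0.6]
gripper_width: 0.007
grasp_force: 1.9
```

move_arm(
  series=[
    [[0.1, -0.05, 0], [0, 0, 0.6], 1],
    [[0.19, -0.1, 0], [0, 0, 1.2], 1],
    [[0.29, -0.15, 0], [0, 0, 1.8], 1],
    [[0.38, -0.2, 0], [0, 0, 2.4], 1],
    [[0.48, -0.24, 0], [0, 0, 3], 1],
  ],
)

```text
t: 15.35
tcp_pos: [0.5225, -0.0869, 0.1539]
eef_rot: [2.439, 1.98, -0.001]
contact_force: [-4.2, -2.1, -0.2]
gripper_width: 0.004
grasp_force: 2.1
```

Run:
```python
from h import *
read(3)
```

```text
t 15.5 tcp [ 0.5226 -0.0867  0.1539] yaw -11.89 phi -102.75 r 0.1017 F [-3.51 -2.45 -0.21] Ft 2.89 Fr 3.17 Fz -0.21
```

move_arm(
  series=[
    [[0.1, -0.05, 0], [0, 0, 0.6], 1],
    [[0.2, -0.09, 0], [0, 0, 1.2], 1],
    [[0.29, -0.13, 0], [0, 0, 1.8], 1],
    [[0.39, -0.18, 0], [0, 0, 2.4], 1],
    [[0.49, -0.22, 0], [0, 0, 3], 1],
  ],
)

```text
t: 16.0
tcp_pos: [0.5273, -0.0889, 0.1539]
eef_rot: [-2.386, -2.043, 0.001]
contact_force: [-5.1, -2.1, 0.0]
gripper_width: 0.008
grasp_force: 2.4
```

Run:
```python
from h import *
read(2)
```

```text
t 16.1 tcp [ 0.5274 -0.089   0.1539] yaw -8.86 phi -99.86 r 0.1018 F [-4.59 -2.25  0.13] Ft 4.14 Fr 3.0 Fz 0.13
```

move_arm(
  series=[
    [[0.1, -0.04, 0], [0, 0, 0.6], 1],
    [[0.2, -0.08, 0], [0, 0, 1.2], 1],
    [[0.3, -0.12, 0], [0, 0, 1.8], 1],
  ],
)

```text
t: 16.4
tcp_pos: [0.5302, -0.0901, 0.1539]
eef_rot: [-2.354, -2.08, 0.001]
contact_force: [-6.3, -2.4, 0.2]
gripper_width: 0.007
grasp_force: 2.6
```

Run:
```python
from h import *
read(2)
```

```text
t 16.5 tcp [ 0.5304 -0.0902  0.1539] yaw -7.06 phi -98.12 r 0.1018 F [-5.83 -2.26  0.44] Ft 5.45 Fr 3.06 Fz 0.44
```

move_arm(
  series=[
    [[0.1, -0.04, 0], [0, 0, 0.6], 1],
    [[0.1, -0.04, 0], [0, 0, 0.6], 1],
  ],
)

```text
t: 16.7
tcp_pos: [0.5313, -0.0906, 0.1539]
eef_rot: [-2.343, -2.093, 0.001]
contact_force: [-4.7, -3.7, 0.3]
gripper_width: 0.004
grasp_force: 2.3
```

Run:
```python
from h import *
read(3)
```

```text
t 16.85 tcp [ 0.5313 -0.0906  0.1539] yaw -6.48 phi -97.56 r 0.1019 F [-4.97 -3.04  0.36] Ft 4.53 Fr 3.67 Fz 0.36
```

move_arm(
  series=[
    [[0.1, -0.04, 0], [0, 0, 0.6], 1],
    [[0.1, -0.04, 0], [0, 0, 0.6], 1],
  ],
)

```text
t: 17.05
tcp_pos: [0.5323, -0.091, 0.1539]
eef_rot: [-2.332, -2.105, 0.001]
contact_force: [-5.5, -2.0, -0.1]
gripper_width: 0.01
grasp_force: 2.4
```

Run:
```python
from h import *
read(3)
```

```text
t 17.2 tcp [ 0.5323 -0.091   0.1539] yaw -5.89 phi -96.99 r 0.1019 F [-5.11 -2.31  0.49] Ft 4.79 Fr 2.92 Fz 0.49
```

move_arm(
  series=[
    [[0.1, -0.04, 0], [0, 0, 0.6], 1],
    [[0.2, -0.07, 0], [0, 0, 1.2], 1],
    [[0.31, -0.11, 0], [0, 0, 1.8], 1],
  ],
)

```text
t: 17.5
tcp_pos: [0.5352, -0.0921, 0.1539]
eef_rot: [-2.299, -2.141, 0.001]
contact_force: [-5.7, -2.1, 0.4]
gripper_width: 0.002
grasp_force: 3.0
```

Run:
```python
from h import *
read(3)
```

```text
t 17.65 tcp [ 0.5354 -0.0921  0.1539] yaw -4.08 phi -95.17 r 0.1019 F [-5.15 -2.07  0.76] Ft 4.95 Fr 2.52 Fz 0.76
```

move_arm(
  series=[
    [[0.1, -0.03, 0], [0, 0, 0.6], 1],
    [[0.2, -0.06, 0], [0, 0, 1.2], 1],
    [[0.31, -0.1, 0], [0, 0, 1.8], 1],
  ],
)

```text
t: 17.95
tcp_pos: [0.5383, -0.0931, 0.1539]
eef_rot: [-2.265, -2.177, 0.001]
contact_force: [-6.7, -1.5, 1.6]
gripper_width: 0.007
grasp_force: 3.0
```

Run:
```python
from h import *
read(3)
```

```text
t 18.1 tcp [ 0.5385 -0.0931  0.1539] yaw -2.28 phi -93.41 r 0.102 F [-5.69 -1.89  1.4 ] Ft 5.56 Fr 2.23 Fz 1.4
```

move_arm(
  series=[
    [[0.1, -0.03, 0], [0, 0, 0.6], 1],
    [[0.2, -0.05, 0], [0, 0, 1.2], 1],
  ],
)

```text
t: 18.3
tcp_pos: [0.5402, -0.0937, 0.1539]
eef_rot: [-2.242, -2.2, 0.002]
contact_force: [-6.1, -2.2, 1.1]
gripper_width: -0.004
grasp_force: 3.2
```

Run:
```python
from h import *
read(3)
```

```text
t 18.45 tcp [ 0.5404 -0.0937  0.1539] yaw -1.09 phi -92.33 r 0.1021 F [-5.89 -2.63  0.87] Ft 5.77 Fr 2.86 Fz 0.87
```

move_arm(
  series=[
    [[0.1, -0.02, 0], [0, 0, 0.6], 1],
    [[0.2, -0.05, 0], [0, 0, 1.2], 1],
  ],
)

```text
t: 18.65
tcp_pos: [0.5422, -0.0943, 0.1539]
eef_rot: [-2.219, -2.224, 0.002]
contact_force: [-7.0, -3.0, 1.6]
gripper_width: 0.004
grasp_force: 3.2
```

Run:
```python
from h import *
read(3)
```

```text
t 18.8 tcp [ 0.5424 -0.0943  0.1539] yaw 0.11 phi -91.19 r 0.1021 F [-5.97 -2.93  1.49] Ft 5.91 Fr 3.06 Fz 1.49
```

move_arm(
  series=[
    [[0.1, -0.02, 0], [0, 0, 0.6], 1],
    [[0.2, -0.04, 0], [0, 0, 1.2], 1],
  ],
)

```text
t: 19.0
tcp_pos: [0.5442, -0.0948, 0.1539]
eef_rot: [-2.196, -2.247, 0.002]
contact_force: [-6.2, -3.3, 1.4]
gripper_width: 0.003
grasp_force: 3.2
```

Run:
```python
from h import *
read(3)
```

```text
t 19.15 tcp [ 0.5444 -0.0948  0.1539] yaw 1.3 phi -90.08 r 0.1021 F [-5.87 -2.88  1.01] Ft 5.87 Fr 2.89 Fz 1.01
```

move_arm(
  series=[
    [[0.1, -0.02, 0], [0, 0, 0.6], 1],
    [[0.21, -0.03, 0], [0, 0, 1.2], 1],
  ],
)

```text
t: 19.35
tcp_pos: [0.5462, -0.0953, 0.1539]
eef_rot: [-2.172, -2.269, 0.002]
contact_force: [-6.0, -4.8, 2.4]
gripper_width: 0.008
grasp_force: 3.3
```

Run:
```python
from h import *
read(3)
```

```text
t 19.5 tcp [ 0.5465 -0.0953  0.1539] yaw 2.49 phi -88.89 r 0.1022 F [-6.3  -3.82  1.92] Ft 6.37 Fr 3.7 Fz 1.92
```

move_arm(
  series=[
    [[0.1, -0.02, 0], [0, 0, 0.6], 1],
    [[0.21, -0.03, 0], [0, 0, 1.2], 1],
  ],
)

```text
t: 19.7
tcp_pos: [0.5483, -0.0958, 0.1539]
eef_rot: [-2.148, -2.292, 0.003]
contact_force: [-7.4, -4.7, 2.9]
gripper_width: 0.002
grasp_force: 3.8
```

Run:
```python
from h import *
read(3)
```

```text
t 19.85 tcp [ 0.5484 -0.0958  0.1539] yaw 3.68 phi -87.82 r 0.1022 F [-6.85 -4.23  2.62] Ft 7.0 Fr 3.96 Fz 2.62
```

move_arm(
  series=[
    [[0.1, -0.01, 0], [0, 0, 0.6], 1],
    [[0.1, -0.01, 0], [0, 0, 0.6], 1],
  ],
)

```text
t: 20.05
tcp_pos: [0.5492, -0.096, 0.1539]
eef_rot: [-2.137, -2.303, 0.003]
contact_force: [-7.9, -3.7, 3.2]
gripper_width: 0.009
grasp_force: 3.9
```

Run:
```python
from h import *
read(4)
```

```text
t 20.25 tcp [ 0.5492 -0.096   0.1539] yaw 4.27 phi -87.4 r 0.1023 F [-7.69 -4.04  2.98] Ft 7.87 Fr 3.69 Fz 2.98
```

move_arm(
  series=[
    [[0.1, 0, 0], [0, 0, 0.6], 1],
    [[0.1, 0, 0], [0, 0, 0.6], 1],
  ],
)

```text
t: 20.45
tcp_pos: [0.5499, -0.0962, 0.1539]
eef_rot: [-2.125, -2.314, 0.004]
contact_force: [-7.6, -4.5, 3.5]
gripper_width: 0.004
grasp_force: 4.4
```

Run:
```python
from h import *
read(5)
```

```text
t 20.7 tcp [ 0.5499 -0.0962  0.1539] yaw 4.86 phi -86.98 r 0.1024 F [-8.06 -4.51  3.37] Ft 8.28 Fr 4.08 Fz 3.37
```

Run:
```python
from h import *
M=[];F=[]
for i in range(8):
    s=sensors.observe();M.append(s['ft_torque']);F.append(s['contact_force']);capture('wrist')
M=np.mean(M,0);F=np.mean(F,0);print(M.round(3),F.round(2))
a=np.radians(4.5);t=np.array([np.cos(a),np.sin(a)]);e=np.array([np.sin(a),-np.cos(a)])
for k in(.012,.015):
    b=k*(t[0]*F[1]-t[1]*F[0]); g=e[0]*F[1]-e[1]*F[0]; print(k,'s',(M[2]-b)/g)
print('height from My',M[1]/F[0],M[0]/F[1])
```

```text
[-1.012  1.583 -0.126] [-8.13 -4.54  3.54]
0.012 s 0.009367692876936557
0.015 s 0.00798983321601929
height from My -0.19487777750313626 0.22308885130500808
```

The moment shows the contact is about 8 mm outboard of the tool axis, so the push referred to the grip is about 8.9 N. One more small push without turning.

```bash
cat >> h.py <<'E'
def grip(n=8):
    M=[];F=[];X=[]
    for i in range(n):
        s=sensors.observe();M.append(s['ft_torque']);F.append(s['contact_force']);X.append(s['tcp_pos']);capture('wrist')
    M=np.mean(M,0);F=np.mean(F,0);X=np.mean(X,0);d=X[:2]-PV
    # torque about pivot = Mz about tool axis + d x F
    T=M[2]+d[0]*F[1]-d[1]*F[0];print('t',s['t'],X.round(4),F.round(2),M[2].round(3),'grip-equivalent N',(-T/.1).round(2))
E
python3 -c "
from h import *
grip(3)"
```

```text
t 21.2 [ 0.5499 -0.0962  0.1539] [-8.22 -4.65  2.94] -0.147 grip-equivalent N 9.14
```

move_arm(
  series=[
    [[0.05, 0, 0], [0, 0, 0], 1],
    [[0.05, 0, 0], [0, 0, 0], 1],
  ],
)

```text
t: 21.45
tcp_pos: [0.5502, -0.0962, 0.1539]
eef_rot: [-2.125, -2.313, 0.004]
contact_force: [-9.3, -4.9, 4.5]
gripper_width: 0.005
grasp_force: 4.8
```

```bash
python3 -c "
from h import *
grip(6)"
```

```text
t 21.7 [ 0.5502 -0.0962  0.1539] [-8.93 -4.52  4.22] -0.136 grip-equivalent N 9.8
```

move_arm(
  series=[
    [[-0.3, 0.03, 0], [0, 0, 0], 1],
    [[-1, 0.1, 0], [0, 0, 0], 1],
    [[-2.5, 0.1, 0], [0, 0, 0], 1],
    [[-3.5, 0.1, 3], [0, 0, 0], 1],
    [[-3.5, 0.1, 7], [0, 0, 0], 1],
  ],
)

```text
t: 22.25
tcp_pos: [0.5144, -0.0934, 0.2235]
eef_rot: [-2.121, -2.314, 0.002]
contact_force: [1.1, -0.3, 0.4]
gripper_width: 0.008
grasp_force: 0.0
```

move_arm(
  series=[
    [[-3, -4, 4], [0, 0, 0], 1],
    [[-6, -8, 6], [0, 0, 0], 1],
    [[-6, -13, 6], [0, 0, 0], 1],
    [[-6, -16, 6], [0, 0, 0], 1],
    [[-6, -16, 6], [0, 0, 0], 1],
  ],
)

```text
t: 22.75
tcp_pos: [0.4554, -0.261, 0.2842]
eef_rot: [2.132, 2.303, -0.002]
contact_force: [0.4, -0.0, -0.6]
gripper_width: 0.004
grasp_force: 0.0
```

```bash
python3 -c "
from h import *
grip(3)
t=cam('top');s=cam('scene')
W=np.hstack([cv2.resize(t['frame'][110:250,220:360],(400,400),interpolation=cv2.INTER_CUBIC),cv2.resize(s['frame'][70:270,180:380],(400,400),interpolation=cv2.INTER_CUBIC)])
cv2.imwrite('pics/end.png',W)"
```

```text
t 22.85 [ 0.4561 -0.2574  0.2841] [0.14 0.89 0.07] 0.022 grip-equivalent N 0.4
```

View pics/end.png

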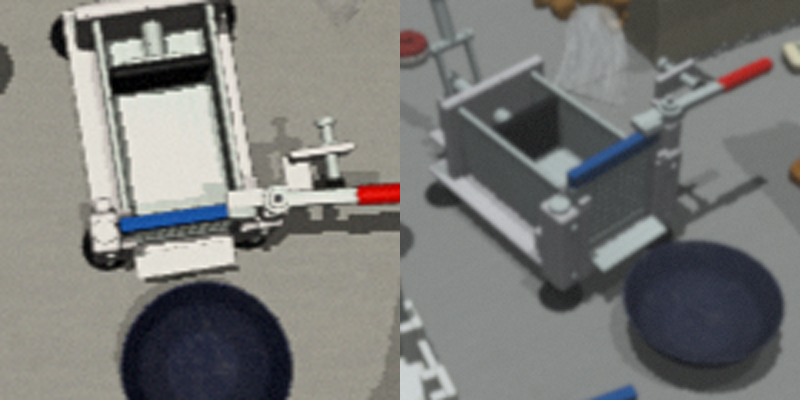

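The end view shows the grid seated at (175,217), the nose over it at (245,205), and the lever bar against the stop screw at (327,185). The arm is clear.

```bash
python3 -c "
from cell import env
print(env.finish_job())"
```

```text
the job is handed in; nothing more can be done
None
```

The job is handed in at about 23 s: the fine grid is fully seated in the cutter's slot, and the lock lever is pressed against its stop with about 9.8 N at the grip (firm is 9–11 N); the rack's other grid, the purple look-alike, the bowl and the tumbler were not touched.

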